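# Dose two turns from a hand-cranked pump with a push-pull clutch

## Robot

A 6-joint arm with a two-finger parallel gripper is mounted at the origin on a cart in front of the work surface, level with it; the furniture and walls round the work are solid. World frame = base frame: x ahead of the robot, y to its left, z up, the work surface at z = 0. Lengths are in m, angles in rad, forces in N, time in s.
With the tool pointing down it reaches from about 0.3 to 0.775 m from the base axis. Payload 14.6 kg.
Tool frame: the origin (TCP) lies at the centre of the arm's flange, where the gripper is bolted on; the fingertips stand 199 mm ahead of it and the grasp point (between the pads) lies ctrl.tcp_to_grasp ahead of it (ctrl.tcp_to_grasp is the distance from the TCP to the grasp point, in m); z points along the fingers, y is the line along which they close (so a half turn about z gives the same grasp; the last joint's range is limited). The gripper opens to 94 mm and grips with 3 to 60 N. Pads are 16 mm wide; open, the fingers measure 119 mm over their backs; the gripper's body (75 mm by 177 mm) begins 78 mm behind the grasp point.
Start: joints at [1.04, 0.3, 1.521, -0, 1.321, -0.067], TCP at [0.246, 0.492, 0.405] pointing down, gripper open.
Joint ranges: [-3.03, 3.03], [-0.79, 2.21], [0.23, 2.52], [-1.04, 4.18], [0, 3.07], [-2.55, 2.55]. Speed limits (rad/s): [2.22, 2.22, 2.57, 3.14, 3.14, 3.14].

## Interface

Orientations are given as [roll, pitch, yaw] about the fixed x, y, z axes, in that order (R = Rz(yaw) Ry(pitch) Rx(roll)).
In Python, from station import ctrl gives the robot as it stands. The module is installed in compiled form; this text tells all that it offers.
- The arm moves only by the shell command python3 -m jog 'ROWS' [OPENING] [FORCE]. ROWS is JSON, a list of rows, each a list of 6 numbers: the shift along the tool's x, y, z in cm, then the turn, a rotation vector about the tool's x, y, z in rad. In form: [[tx, ty, tz, ax, ay, az], ...]. A call has 1 to 8 rows; each row is the pose to reach, as a shift and turn from the pose commanded when the call began, along the tool's axes at that moment; what a row does not reach only later rows make up. A row lasts 1/10 s, in which the tool goes at most 50 mm and 8.59 degrees, less where a joint would pass 70% of its speed; a pose out of reach is approached as far as the arm can. A call with a gripper value outside its range is refused whole. OPENING is the opening in per cent of the stroke, from 0 (shut) to 100 (fully open), set as the call begins (- or left out, the last holds). The fingers move at their own pace and stop on an object; FORCE is the grip in N (left out, the last holds). Time passes only in rows, so rows that repeat a pose let the fingers close. It gives the time, the measured TCP pose, the force, the opening and the grip force at its end, in the units of the state.
- ctrl.get_obs(): the state, without advancing time (a new reading comes with each control period).
- ctrl.camera(name): name is "scene" or "top" or "wrist"; returns a dict with "img" (400x640x3 uint8, blue, green, red), "intrinsics" (3x3 intrinsics, pixels), "k1" (the pictures are not rectified: a ray, as slopes to the right and down, at radius r is drawn at 1 + k1 r^2 times it, then the intrinsics apply), "R" (3x3) and "t" (3): a world point X has camera coordinates R X + t. Camera axes: x right, y down, z forward; pixel columns grow to the right and rows downward; lengths in m; the calibration is good to about 2 mm. A picture is of the moment at which its call begins. There is no depth.
- ctrl.hand_in(): hands the job in; it is judged then, once.
The state is a dict: "time_s": time; "qpos": joint angles; "joint_vel": joint speeds; "tau": joint torques, N m; "ee_pos": TCP position; "eef_rot": TCP orientation; "force": force on the tool from outside, world axes, zero at the start; "moment": the same for the moment, N m; "grip_width": finger opening in m; "grip_force": force on a finger pad.
Only numpy, scipy, OpenCV 4.12 (cv2) and the standard library are available. Lean on these libraries where they do the work, as an engineer would, in place of code of your own. Each camera call takes 0.05 s, during which the arm holds its last target. There are 200 camera calls.

## Task

Dispense one dose with the hand-cranked dosing pump: pull its red clutch knob straight out until it clicks into the out position, then turn the crank on top exactly two full turns clockwise (seen from above), so that the handle ends where it started, and then push the red knob fully in again. The knob must stay out for as long as you crank, and the vials, the dropper bottle and the timer on the bench are to be left alone.

Things in the scene. Friction and masses are not known exactly. Their poses are not given: they have to be found in the camera images.
- pump: white pump box 150 (x) x 90 (y) x 66 mm high, fixed to the bench. Origin at the centre of its underside; z up. Blue panel with the red knob at its -x end (x = -75 mm); the knob pulls out along the pump's own -x. Crank axis vertical at x = 22 mm, y = 0, over a dark disc 52 mm across, top z = 70 mm. Grey round pump head on the +y side to y = 58 mm, with two brass stubs, top z = 74 mm
- clutch_knob (a joint): travel of the red knob in m: 0 = fully in, 0.016 = fully out (toward the pump's -x). A spring detent holds it at either end and pushes away from mid-travel (0.008): it takes about 6 N to leave an end, and past the middle it snaps to the other end by itself
- knob_grip (a point): centre of the red knob (moves with it), 44 mm above the bench: a round knob 30 mm across and 20 mm long, its axis level along the pump's x axis, on a 10 mm steel stem. When the knob is in, its rear face is 26 mm from the blue panel and 19 mm from the steel collar round the stem. Axes as the pump's
- crank (a joint): angle of the crank in rad, growing clockwise seen from above; one turn is 6.283. It starts between -1.5 and 1.5 (0: the arm points along the pump's +x axis, away from the knob). No end stop within reach of the job; it stays where it is left (friction, about 1 N at the handle)
- crank_grip (a point): middle of the gripping length of the crank's upright yellow handle, 106 mm above the bench and 42 mm from the crank axis: a cylinder 19 mm across and 44 mm high (z = 83 to 127 mm) that spins freely on its pin, so it can be held while cranking
- crank_hub (a point): point on the crank axis at the top of the hub, 82 mm above the bench; the handle goes round it on a circle of 42 mm radius. The aluminium arm below the handle reaches z = 80 mm, the hub's nut 84 mm
- vial_a: bystander: sample vial with black cap, 28 mm across, 57 mm high, origin at the centre of its underside
- vial_c: bystander: sample vial with blue cap, 28 mm across, 57 mm high, origin at the centre of its underside
- dropper: bystander: dropper bottle with black bulb, 37 mm across, 102 mm high, origin at the centre of its underside
- timer: bystander: white bench timer lying flat, 55 x 60 x 18 mm, origin at the centre of its underside
- stand_clamp: obstacle, fixed: black tripod lab stand behind the pump, with a thin rod 720 mm tall at 15 mm before (-x) and 72 mm left (+y) of this origin, and a level clamp arm 220 to 260 mm above the bench reaching from 125 mm left to 160 mm right of the origin, up to 70 mm in front of it. Its legs reach 106 mm in front. Origin on the bench, axes as the world's

How it is judged:
On the way, in this order (a step that is already met when the one before it is completed fails the run):
1. the red knob is out in its detent, the crank not yet turned (value of joint clutch_knob above 0.013 m and distance of crank_grip from where it was at the start of the episode below 0.015 m), for 0.2 s.
2. the crank has been turned two full turns clockwise, its handle within 15 mm of where it started, with the knob still out (all of step 1 and value of joint crank between 10.65 and 14.45 rad), for 0.2 s.
At the end, for the whole second after the job is handed in: The red knob is fully in (within 2 mm), the crank has gone two full turns clockwise and rests with its handle within 15 mm of where it started (value of joint clutch_knob below 0.002 m and value of joint crank between 10.65 and 14.45 rad and distance of crank_grip from where it was at the start of the episode below 0.015 m and velocity of joint crank between -0.1 and 0.1 rad/s); the robot touches nothing.
It fails at once if the crank is turned away from its start while the knob is not out (value of joint clutch_knob below 0.008 m and distance of crank_grip from where it was at the start of the episode above 0.02 m).
It fails at once if the crank is turned about a turn or more too far (value of joint crank above 16 rad).
It fails at once if the crank is turned well backwards (value of joint crank below -2.5 rad).
It fails at once if a vial, the dropper bottle or the timer is moved by more than 20 mm (distance of any of vial_a, vial_c, dropper, timer from where it was at the start of the episode above 0.02 m).
It also fails if it takes over 72 s, if anything falls off the work surface, if the arm or the gripper's body presses on something with over 40 N, if the wrist force passes 120 N, or if a joint passes its speed limit or range.

## Working session

There is one attempt and no reset: what is moved stays moved. The work goes in short steps, Python scripts to look and compute and a shell command to move; the robot and the scene stay as the last step left them, time stands still between calls to the robot, and variables do not carry over. Pictures are saved under pics/ and viewed, at most 10 in all, crops included, and the job is handed in when it is done.

```bash
mkdir -p pics; cat > h.py <<'E'
import numpy as np, cv2
from scipy.spatial.transform import Rotation as Ro
from station import ctrl
def und(c,p):
    K=np.array(c["intrinsics"]); d=np.array([c["k1"],0,0,0,0.])
    return cv2.undistortPoints(np.array(p,float).reshape(-1,1,2),K,d).reshape(-1,2)
def ray(c,p):
    R=np.array(c["R"]);t=np.array(c["t"]); u=und(c,p)[0]
    return -R.T@t, R.T@np.array([u[0],u[1],1])
def onz(c,p,z):
    o,d=ray(c,p); return o+d*(z-o[2])/d[2]
def tri(l):
    A=np.zeros((3,3));b=np.zeros(3)
    for c,p in l:
        o,d=ray(c,p);d=d/np.linalg.norm(d);M=np.eye(3)-np.outer(d,d);A+=M;b+=M@o
    return np.linalg.solve(A,b)
def proj(c,X):
    R=np.array(c["R"]);return cv2.projectPoints(np.array(X,float).reshape(-1,1,3),cv2.Rodrigues(R)[0],np.array(c["t"],float),np.array(c["intrinsics"]),np.array([c["k1"],0,0,0,0.]))[0].reshape(-1,2)
def blobs(img,lo,hi,amin=30):
    hsv=cv2.cvtColor(img,cv2.COLOR_BGR2HSV);m=cv2.inRange(hsv,np.array(lo),np.array(hi))
    n,l,s,ce=cv2.connectedComponentsWithStats(m)
    return [(ce[i].round(1).tolist(),s[i].tolist()) for i in range(1,n) if s[i][4]>=amin]
E
python3 - <<'E'
from h import *
o=ctrl.get_obs();print(o,ctrl.tcp_to_grasp)
for n in("scene","top"):
    c=ctrl.camera(n);cv2.imwrite(f"pics/{n}0.png",c["img"]);
    R=np.array(c["R"]);print(n,(-R.T@np.array(c["t"])).round(3),R.round(2).tolist())
    for k,lo,hi in(("red",(0,130,60),(8,255,255)),("red2",(172,130,60),(180,255,255)),("yel",(20,120,80),(35,255,255)),("blue",(95,100,50),(125,255,255))):print(k,blobs(c["img"],lo,hi))
E
```

```text
{'time_s': 0.0, 'qpos': array([ 1.04035563e+00,  3.00449637e-01,  1.52158467e+00, -5.70772012e-06,
        1.32067135e+00, -6.65871661e-02]), 'joint_vel': array([ 0.0003522 , -0.00145084,  0.00112112,  0.00032456,  0.0011468 ,
        0.00034366]), 'tau': array([-2.29841258e-03, -5.31817245e+01, -3.52729583e+01,  7.07413908e-02,
        2.44004151e-02, -5.02975786e-05]), 'ee_pos': array([0.24604749, 0.49185536, 0.40409646]), 'eef_rot': array([-3.14048175e+00, -6.85405165e-05,  2.67774050e+00]), 'force': array([ 0.36842407, -0.41690612,  0.01294605]), 'moment': array([-0.04582179,  0.01121143,  0.0473637 ]), 'grip_force': 0.0, 'grip_width': 0.09388970681929007} 0.1804
scene [-0.43  -0.978  0.7  ] [[0.65, -0.76, -0.02], [-0.32, -0.25, -0.92], [0.69, 0.61, -0.4]]
red [([374.8, 147.3], [363, 139, 18, 22, 154]), ([556.2, 163.9], [552, 161, 10, 7, 37]), ([375.6, 173.4], [372, 169, 8, 10, 52]), ([487.8, 207.9], [483, 203, 11, 10, 85]), ([596.5, 219.2], [591, 215, 12, 9, 89]), ([355.5, 241.7], [351, 237, 10, 10, 76])]
red2 [([361.4, 144.3], [353, 142, 17, 6, 52]), ([404.0, 152.0], [380, 146,
[... 1053 characters left out ...]
 [360, 133, 31, 30, 293]), ([380.7, 148.3], [378, 145, 7, 7, 31]), ([470.5, 155.4], [466, 151, 10, 10, 65]), ([372.4, 169.8], [364, 167, 17, 7, 52]), ([380.9, 224.8], [377, 221, 8, 8, 41])]
red2 []
yel [([488.5, 164.1], [485, 162, 8, 6, 36]), ([251.5, 187.5], [246, 178, 11, 19, 177]), ([77.8, 206.7], [66, 195, 23, 23, 113]), ([97.8, 220.5], [90, 214, 16, 14, 75]), ([130.8, 232.5], [118, 221, 24, 24, 123])]
blue [([439.5, 5.3], [435, 0, 12, 17, 108]), ([601.5, 1.9], [578, 0, 37, 7, 118]), ([267.6, 152.5], [257, 113, 24, 87, 1602]), ([146.0, 154.3], [137, 115, 23, 85, 1169]), ([371.1, 175.2], [362, 170, 21, 8, 45]), ([57.8, 189.0], [53, 186, 11, 7, 35]), ([438.6, 236.5], [436, 234, 6, 6, 30])]
```

```bash
python3 - <<'E'
import cv2
a=cv2.imread("pics/top0.png")[70:290,170:460];cv2.imwrite("pics/t1.png",cv2.resize(a,None,fx=2.7,fy=2.7,interpolation=cv2.INTER_CUBIC))
a=cv2.imread("pics/scene0.png")[90:310,250:540];cv2.imwrite("pics/s1.png",cv2.resize(a,None,fx=2.7,fy=2.7,interpolation=cv2.INTER_CUBIC))
E
```

```text
(no output)
```

View pics/t1.png

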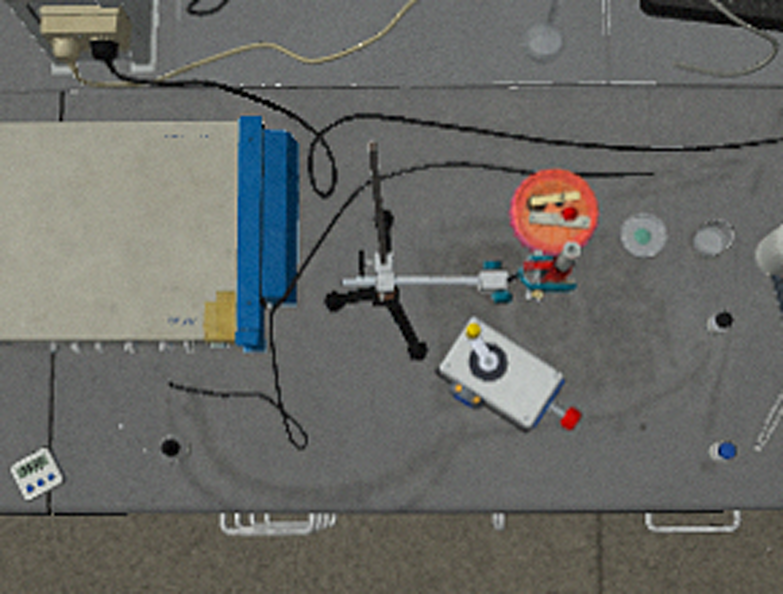

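View pics/s1.png

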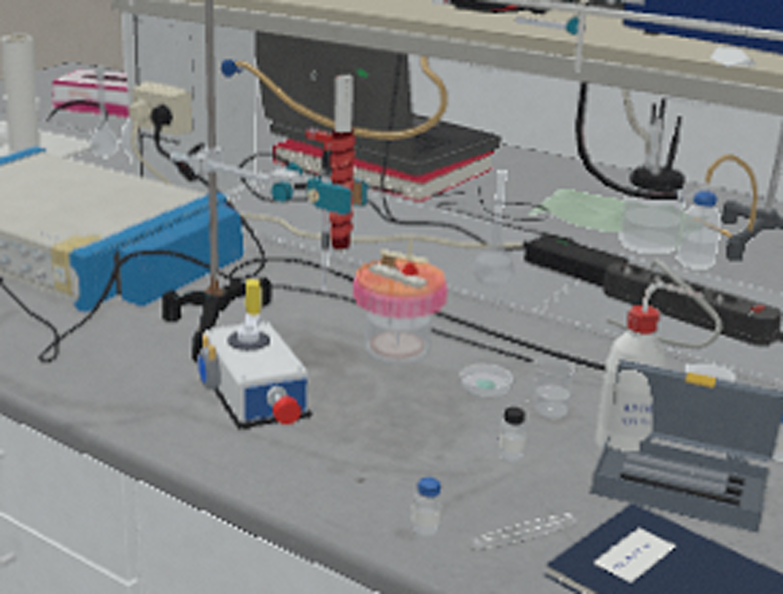

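The top view shows the pump with its knob at top pixel (381, 225), yellow handle top at (345, 192) and dark disc at (350, 204). The scene view shows the knob at (355, 242) and the handle at (343, 199). The clamp arm lies just beyond the pump.

```bash
python3 - <<'E'
from h import *
T=ctrl.camera("top");S=ctrl.camera("scene")
kt=blobs(T["img"],(0,130,60),(8,255,255),20);kt=[b for b in kt if abs(b[0][0]-381)<4 and abs(b[0][1]-225)<4];print(kt)
yt=[b for b in blobs(T["img"],(20,100,80),(35,255,255),8) if abs(b[0][0]-345)<8 and abs(b[0][1]-192)<8];print(yt)
K=tri([(T,(380.9,224.8)),(S,(355.5,241.7))]);print("knob tri",K, onz(T,(380.9,224.8),.05),onz(S,(355.5,241.7),.044))
if yt: print("handle",tri([(T,yt[0][0]),(S,(343,199.4))]),onz(T,yt[0][0],.125),onz(S,(343,199.4),.106))
# white pump top quad & dark disc
hsv=cv2.cvtColor(T["img"],cv2.COLOR_BGR2HSV)
m=cv2.inRange(hsv,(0,0,150),(180,60,255));m2=np.zeros_like(m);m2[184:232,330:380]=m[184:232,330:380]
n,l,s,ce=cv2.connectedComponentsWithStats(m2);i=1+np.argmax(s[1:,4]);
cn=cv2.findContours((l==i).astype('u1'),0,2)[0][0];r=cv2.minAreaRect(cn);print(r)
P=[onz(T,p,.066) for p in cv2.boxPoints(r)];P=np.array(P);print(P.round(3),np.linalg.norm(P-np.roll(P,-1,0),axis=1))
C=P.mean(0);e=[(P[i]-P[i-1]) for i in range(4)];e=max(e,key=np.linalg.norm)
if e@(K-C)>0:e=-e
ax=e/np.linalg.norm(e);print("centre",C,"yaw",np.arctan2(ax[1],ax[0]),"knob->center yaw",np.arctan2(*(C-K)[[1,0]]))
print("hub pred",C+ax*.022, "disc", onz(T,(350.4,203.7),.07),"knob pred",C-ax*(.075+.036))
for n,p,z in(("va",(437.8,188.6),.057),("vc",(438.6,236.5),.057),("drop",(233,236),.1)):print(n,onz(T,p,z).round(3))
E
```

```text
[([381.0, 224.5], [378, 221, 7, 8, 40])]
[([344.9, 192.1], [343, 190, 5, 5, 22])]
knob tri [ 0.4829408  -0.30734744  0.04539345] [ 0.48195605 -0.30592187  0.05      ] [ 0.48576669 -0.30653586  0.044     ]
handle [ 0.59301019 -0.17512276  0.10742867] [ 0.59035535 -0.17387135  0.125     ] [ 0.59573535 -0.17334886  0.106     ]
((354.8912658691406, 207.23342895507812), (39.91396713256836, 23.16175651550293), 33.11134338378906)
[[ 0.549 -0.13   0.066]
 [ 0.618 -0.176  0.066]
 [ 0.539 -0.294  0.066]
 [ 0.47  -0.248  0.066]] [0.08343988 0.14224213 0.08298022 0.14143286]
centre [ 0.54422322 -0.21220724  0.066     ] yaw 0.9810742384668384 knob->center yaw 0.9985605100583329
hub pred [ 0.55645808 -0.19392315  0.066     ] disc [ 0.55631348 -0.19616075  0.07      ] knob pred [ 0.48249278 -0.30445882  0.066     ]
va [ 0.611 -0.515  0.057]
vc [ 0.438 -0.511  0.057]
drop [0.442 0.215 0.1  ]
```

```bash
cat >> h.py <<'E'
def row(g,yaw,tilt=0):
    "remaining row to bring the grasp point to g, tool x at yaw, leaning back by tilt about tool y"
    o=ctrl.get_obs();R0=Ro.from_euler('xyz',o["eef_rot"])
    R1=Ro.from_euler('z',yaw)*Ro.from_euler('x',np.pi)*Ro.from_euler('y',tilt)
    d=np.array(g)-R1.apply([0,0,ctrl.tcp_to_grasp])-o["ee_pos"]
    print(o["time_s"],"row",(R0.inv().apply(d)*100).round(2).tolist(),(R0.inv()*R1).as_rotvec().round(4).tolist(),"F",o["force"].round(1),"grip",round(o["grip_width"],4),o["grip_force"],"q",o["qpos"].round(2),
     "g",(o["ee_pos"]+R0.apply([0,0,ctrl.tcp_to_grasp])).round(4))
E
python3 - <<'E'
from h import *
T=ctrl.camera("top")
print("rod base",onz(T,(312.6,177.4),.03),"rod top",onz(T,(308.1,124),.72))
for p in((298,174.5),(340,174),(383,171)):print(onz(T,p,.25))
print(onz(T,(323,200),.0), "front leg"); print(onz(T,(382,179),.22),"clamp front")
row((.483,-.3065,.20),.985)
E
```

```text
rod base [ 0.658761   -0.06150681  0.03      ] rod top [ 0.65573676 -0.0614519   0.72      ]
[ 0.63013555 -0.01804873  0.25      ]
[ 0.63106557 -0.15165541  0.25      ]
[ 0.64017859 -0.28888112  0.25      ]
[ 0.57860675 -0.09949043  0.        ] front leg
[ 0.6194263 -0.2893498  0.22     ] clamp front
0.25 row [-56.91, -60.8, 2.43] [-0.0004, 0.0004, 1.6928] F [-0.5  0.7 -0.4] grip 0.0939 0.0 q [ 1.04  0.3   1.52 -0.    1.32 -0.07] g [0.246  0.4918 0.224 ]
```

```bash
python3 -m jog '[[-5,-5,0,0,0,0.14],[-9,-9.5,0,0,0,0.28],[-13,-14,0,0,0,0.42],[-16.5,-17.5,0,0,0,0.56],[-20,-21,0,0,0,0.7],[-23.5,-25,0,0,0,0.8],[-27,-28.5,0,0,0,0.9],[-30,-32,0,0,0,1.0]]' 100; python3 - <<'E'
from h import *
row((.483,-.3065,.20),.985)
E
```

```text
time_s: 1.05
ee_pos: [0.3607, 0.1068, 0.4049]
eef_rot: [3.141, -0.0, 1.674]
force: [1.4, 0.7, -0.1]
grip_width: 0.0942
grip_force: 0.0
1.05 row [-42.37, 7.9, 2.45] [0.0008, -0.0004, 0.689] F [ 1.4  0.7 -0.1] grip 0.0942 0.0 q [ 0.19 -0.1   1.96 -0.    1.28  0.09] g [0.3609 0.1069 0.2245]
```

```bash
python3 -m jog '[[-5,1,0,0,0,0.1],[-10,1.9,0,0,0,0.2],[-15,2.8,0,0,0,0.3],[-20,3.7,0,0,0,0.4],[-25,4.7,0.5,0,0,0.5],[-30,5.6,1,0,0,0.6],[-35,6.6,2,0,0,0.69],[-38.5,7.2,2.4,0,0,0.69]]' 100; python3 -m jog '[[-2,-2.9,0,0,0,0],[-2,-2.9,0,0,0,0],[-2,-2.9,0,0,0,0]]'; python3 - <<'E'
from h import *
row((.483,-.3065,.20),.985)
c=ctrl.camera("wrist");cv2.imwrite("pics/w1.png",c["img"])
E
```

```text
time_s: 1.85
ee_pos: [0.4736, -0.2688, 0.3798]
eef_rot: [-3.141, 0.0, 0.984]
force: [-1.0, 0.8, 0.3]
grip_width: 0.0941
grip_force: 0.0
time_s: 2.15
ee_pos: [0.4381, -0.2672, 0.3808]
eef_rot: [3.141, -0.0, 0.987]
force: [0.7, -0.1, -0.8]
grip_width: 0.0939
grip_force: 0.0
2.15 row [-0.8, 5.91, 0.04] [0.0002, -0.0001, 0.0019] F [ 0.7 -0.1 -0.8] grip 0.0939 0.0 q [-0.62  0.24  1.66  0.    1.25 -0.04] g [ 0.4381 -0.2672  0.2004]
```

View pics/w1.png

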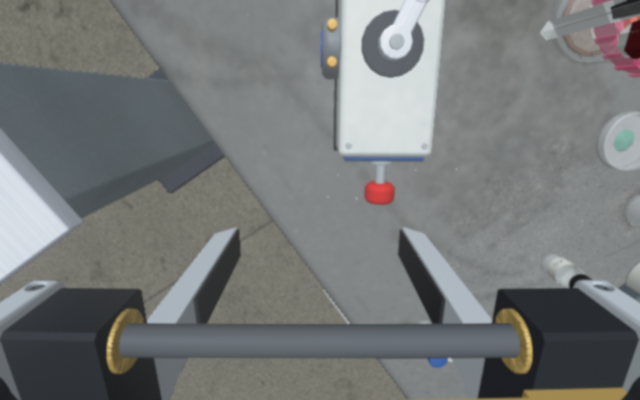

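The wrist view shows the knob at (380, 192), stem up to the panel, hub at (397, 42) and a straight-on pump box. I sidestepped the wrong way by 6 cm, which is harmless; next I refine the positions from this view.

```bash
python3 - <<'E'
from h import *
c=ctrl.camera("wrist")
b=[b for b in blobs(c["img"],(0,130,60),(8,255,255)) if 340<b[0][0]<420 and 160<b[0][1]<220];print(b)
m=cv2.inRange(cv2.cvtColor(c["img"],cv2.COLOR_BGR2HSV),(0,130,60),(8,255,255));x,y,w,h,_=b[0][1]
print("centroid z.05",onz(c,b[0][0],.05)," sides z.044",onz(c,(x,b[0][0][1]),.044),onz(c,(x+w-1,b[0][0][1]),.044),"rear top edge",onz(c,(x+w/2,y),.057),"front",onz(c,(x+w/2,y+h-1),.05))
H=onz(c,(397,42),.083);print("hub",H)
# stem & panel top edge
a=onz(c,(343,157),.066);d=onz(c,(425,158),.066);e=(d-a)[:2];print("panel yaw",np.arctan2(e[0],-e[1]), "len",np.linalg.norm(e),"panel mid",(a+d)/2)
row((.483,-.3065,.20),.985)
E
```

```text
[([378.5, 193.0], [365, 182, 28, 22, 519])]
centroid z.05 [ 0.48341814 -0.30410133  0.05      ]  sides z.044 [ 0.47206432 -0.29869535  0.044     ] [ 0.49475028 -0.31366209  0.044     ] rear top edge [ 0.48939573 -0.29251524  0.057     ] front [ 0.47856941 -0.31331249  0.05      ]
hub [ 0.55823466 -0.19484971  0.083     ]
panel yaw 0.9763587136508025 len 0.0746035511998125 panel mid [ 0.50476629 -0.27244179  0.066     ]
2.25 row [-0.88, 5.9, 0.09] [0.0013, -0.0, 0.0033] F [-0.2 -0.3 -0.5] grip 0.0941 0.0 q [-0.62  0.24  1.65  0.    1.25 -0.04] g [ 0.4388 -0.2668  0.2009]
```

```bash
python3 -m jog '[[-0.4,3,0,0,0,0],[-0.7,5.9,0,0,0,0],[-0.7,5.9,3,0,0,0],[-0.7,5.9,6,0,0,0],[-0.7,5.9,9,0,0,0],[-0.7,5.9,12,0,0,0],[-0.7,5.9,14.5,0,0,0],[-0.7,5.9,15.7,0,0,0]]' 100; python3 -m jog '[[0,0,0,0,0,0],[0,0,0,0,0,0]]'; python3 - <<'E'
from h import *
row((.484,-.305,.044),.985)
c=ctrl.camera("wrist");cv2.imwrite("pics/w2.png",c["img"])
E
```

```text
time_s: 3.05
ee_pos: [0.4839, -0.3046, 0.222]
eef_rot: [-3.14, -0.0, 0.989]
force: [-0.1, -0.2, 0.2]
grip_width: 0.0943
grip_force: 0.0
time_s: 3.25
ee_pos: [0.4842, -0.3054, 0.2248]
eef_rot: [3.14, 0.0, 0.988]
force: [-0.1, -0.2, 0.0]
grip_width: 0.0938
grip_force: 0.0
3.25 row [0.02, -0.04, 0.04] [0.0016, 0.0001, 0.0033] F [-0.1 -0.2  0. ] grip 0.0938 0.0 q [-0.63  0.56  1.61  0.    0.97 -0.04] g [ 0.4844 -0.3055  0.0444]
```

View pics/w2.png

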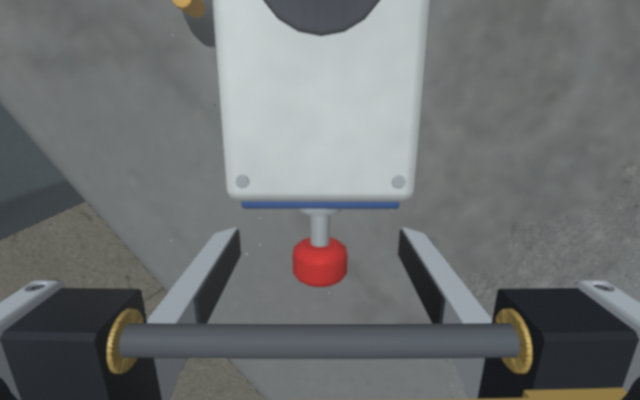

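The knob sits centred between the pads (column 320), with the fingers on either side. Now I close on it.

```bash
python3 -m jog '[[0,0,0,0,0,0],[0,0,0,0,0,0],[0,0,0,0,0,0],[0,0,0,0,0,0],[0,0,0,0,0,0],[0,0,0,0,0,0],[0,0,0,0,0,0],[0,0,0,0,0,0]]' 0 40
```

```text
time_s: 4.1
ee_pos: [0.4837, -0.3054, 0.2236]
eef_rot: [-3.142, -0.0, 0.988]
force: [0.6, -0.3, -0.7]
grip_width: 0.0333
grip_force: 0.0
```

```bash
python3 -m jog '[[0,0,0,0,0,0],[0,0,0,0,0,0],[0,0,0,0,0,0]]'; python3 -m jog '[[-0.3,0,0,0,0,0],[-0.6,0,0,0,0,0],[-0.9,0,0,0,0,0],[-1.2,0,0,0,0,0],[-1.5,0,0,0,0,0],[-1.6,0,0,0,0,0],[-1.6,0,0,0,0,0],[-1.6,0,0,0,0,0]]'
```

```text
time_s: 4.4
ee_pos: [0.484, -0.3057, 0.2238]
eef_rot: [3.139, 0.0, 0.988]
force: [6.9, -4.5, -4.7]
grip_width: 0.0285
grip_force: 40.0
time_s: 5.2
ee_pos: [0.4752, -0.3191, 0.2237]
eef_rot: [3.14, 0.0, 0.988]
force: [4.9, -4.2, -4.2]
grip_width: 0.0287
grip_force: 40.0
```

```bash
python3 -m jog '[[-1.6,0,0,0,0,0],[-1.6,0,0,0,0,0],[-1.6,0,0,0,0,0],[-1.6,0,0,0,0,0],[-1.6,0,0,0,0,0],[-1.6,0,0,0,0,0],[-1.6,0,0,0,0,0],[-1.6,0,0,0,0,0]]' 100; 
```

```text
time_s: 6.0
ee_pos: [0.4661, -0.332, 0.2237]
eef_rot: [-3.142, 0.0, 0.988]
force: [-0.7, -0.3, -0.3]
grip_width: 0.0886
grip_force: 0.0
```

I meant to hold still there, but repeated the -1.6 cm while opening. The force is near zero, so I check the knob before going on.

```bash
python3 -m jog '[[0,0,-3,0,0,0],[0,0,-7,0,0,0],[0,0,-11,0,0,0],[-1,0,-15,0,0,0],[-2,0,-16,0,0,0],[-2,0,-16,0,0,0]]' 100; python3 - <<'E'
from h import *
c=ctrl.camera("wrist");cv2.imwrite("pics/w3.png",c["img"])
b=[b for b in blobs(c["img"],(0,130,60),(8,255,255)) if 250<b[0][0]<400 and 100<b[0][1]<300];print(b)
x,y,w,h,_=b[0][1]
k=onz(c,b[0][0],.05);print(k,"rear",onz(c,(x+w/2,y),.057),"front",onz(c,(x+w/2,y+h-1),.05),"shift from start",np.linalg.norm((k-[.48342,-.3041,.05])[:2]))
row((.593,-.174,.21),0,.52)
T=ctrl.camera("top");yt=[b for b in blobs(T["img"],(20,100,80),(35,255,255),8) if abs(b[0][0]-345)<8 and abs(b[0][1]-192)<8];print(yt)
E
```

```text
time_s: 6.6
ee_pos: [0.4545, -0.3495, 0.3849]
eef_rot: [3.139, 0.001, 0.987]
force: [0.6, 0.4, -0.6]
grip_width: 0.0938
grip_force: 0.0
[([318.7, 147.7], [305, 138, 28, 21, 519])]
[ 0.47504716 -0.31787266  0.05      ] rear [ 0.48083406 -0.30962311  0.057     ] front [ 0.46978064 -0.32635914  0.05      ] shift from start 0.016118019310259798
6.65 row [17.28, -5.59, 1.66] [-0.2565, 0.4768, 0.9638] F [ 0.7  0.  -1.4] grip 0.0937 0.0 q [-0.72  0.37  1.48  0.    1.29 -0.13] g [ 0.4547 -0.349   0.2027]
[([344.9, 192.1], [343, 190, 5, 5, 22])]
```

View pics/w3.png

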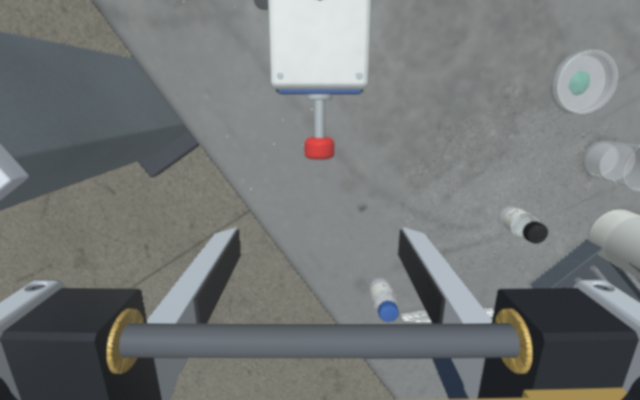

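Knob out: red at (319, 148), 16 mm from its first place, and the handle is unmoved. The crank comes next, with the tool leaning back 30° to pass under the clamp arm.

```bash
python3 - <<'E'
from h import *
row((.544,-.174,.197),0,.52)
E
```

```text
6.7 row [14.55, -9.67, 2.88] [-0.2584, 0.4773, 0.9638] F [-0.3 -0.1 -0.2] grip 0.0936 0.0 q [-0.72  0.37  1.48  0.    1.29 -0.13] g [ 0.4547 -0.3485  0.2017]
```

```bash
python3 -m jog '[[1.8,-1.2,0.3,-0.032,0.06,0.12],[3.6,-2.4,0.7,-0.064,0.119,0.241],[5.4,-3.6,1.1,-0.097,0.179,0.361],[7.3,-4.8,1.4,-0.129,0.239,0.482],[9.1,-6,1.8,-0.161,0.298,0.602],[10.9,-7.2,2.2,-0.194,0.358,0.723],[12.7,-8.5,2.5,-0.226,0.418,0.843],[14.55,-9.67,2.88,-0.258,0.477,0.964]]' 100;  python3 -m jog '[[0,0,0,0,0,0],[0,0,0,0,0,0]]'; python3 - <<'E'
from h import *
row((.594,-.174,.110),0,.52)
c=ctrl.camera("wrist");cv2.imwrite("pics/w4.png",c["img"])
print(blobs(c["img"],(20,100,80),(35,255,255)),proj(c,[(.594,-.174,.127),(.594,-.174,.083),(.5577,-.195,.083)]))
E
```

```text
time_s: 7.5
ee_pos: [0.4541, -0.1728, 0.3529]
eef_rot: [-3.139, -0.521, -0.006]
force: [0.2, -0.4, -0.4]
grip_width: 0.0944
grip_force: 0.0
time_s: 7.7
ee_pos: [0.4545, -0.1739, 0.3539]
eef_rot: [3.14, -0.518, 0.005]
force: [0.1, -0.1, 0.6]
grip_width: 0.0942
grip_force: 0.0
7.7 row [0.01, 0.02, 10.06] [-0.0009, 0.002, 0.0043] F [ 0.1 -0.1  0.6] grip 0.0942 0.0 q [-0.47  0.15  1.85  0.36  0.7   0.87] g [ 0.5438 -0.1738  0.1972]
[([319.9, 200.4], [310, 188, 21, 26, 435]), ([299.6, 286.4], [297, 284, 6, 6, 30]), ([325.8, 304.6], [323, 302, 7, 6, 35]), ([117.6, 345.0], [106, 309, 31, 65, 884]), ([517.5, 341.2], [495, 308, 38, 66, 1134]), ([569.6, 394.3], [478, 388, 148, 12, 1187])] [[322.05542409 195.94764649]
 [321.59011596 206.7544956 ]
 [345.18820993 247.05212392]]
```

View pics/w4.png

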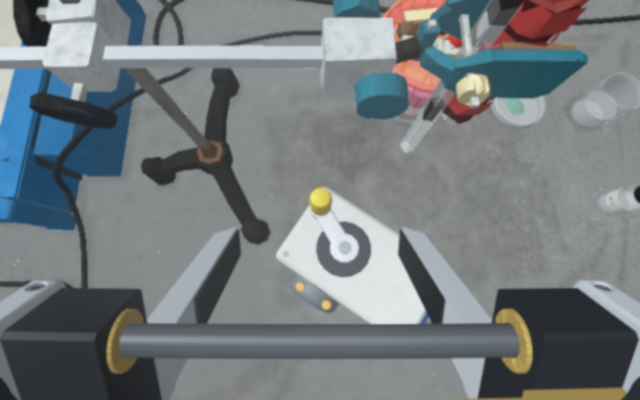

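The handle is at (320, 200) and the hub at (345, 247), both where predicted; the clamp arm is at the top of the picture. Going in along the tool axis.

```bash
python3 -m jog '[[0,0,2,0,0,0],[0,0,4,0,0,0],[0,0,6,0,0,0],[0,0,7.5,0,0,0],[0,0,9,0,0,0],[0,0,10.05,0,0,0],[0,0,10.05,0,0,0],[0,0,10.05,0,0,0]]' 50;  python3 - <<'E'
from h import *
row((.594,-.174,.110),0,.52)
c=ctrl.camera("wrist");
print([b for b in blobs(c["img"],(20,100,80),(35,255,255)) if 260<b[0][0]<380],proj(c,[(.594,-.174,.127),(.594,-.174,.083),(.5577,-.195,.083)]))
# rows for circle: 15 deg steps clockwise from start, in tool axes (commanded orientation)
H=np.array([.5577,-.195]);a0=np.arctan2(-.174+.195,.594-.5577);r=.042
R1=Ro.from_euler('x',np.pi)*Ro.from_euler('y',.52)
for s in range(3):
    st=a0-s*2*np.pi/3
    print([(R1.inv().apply([r*(np.cos(st-k*np.pi/12)-np.cos(st)),r*(np.sin(st-k*np.pi/12)-np.sin(st)),0])*100).round(2).tolist()+[0,0,0] for k in range(1,9)])
E
```

```text
time_s: 8.55
ee_pos: [0.5044, -0.1745, 0.2678]
eef_rot: [3.14, -0.52, 0.001]
force: [0.3, 0.6, 0.3]
grip_width: 0.0472
grip_force: 0.0
8.55 row [-0.06, -0.05, 0.1] [0.0007, -0.0005, 0.0012] F [0.3 0.6 0.3] grip 0.0472 0.0 q [-0.43  0.37  1.8   0.42  0.53  0.82] g [ 0.5941 -0.1747  0.1113]
[([318.7, 257.6], [303, 241, 33, 34, 875]), ([289.3, 378.3], [284, 373, 11, 12, 114])] [[321.71402127 256.34496367]
 [321.10841305 259.71298167]
 [356.21383119 321.27258265]]
[[0.36, 1.01, 0.21, 0, 0, 0], [0.49, 2.1, 0.28, 0, 0, 0], [0.37, 3.19, 0.21, 0, 0, 0], [0.0, 4.2, 0.0, 0, 0, 0], [-0.58, 5.07, -0.33, 0, 0, 0], [-1.33, 5.74, -0.76, 0, 0, 0], [-2.21, 6.16, -1.26, 0, 0, 0], [-3.15, 6.3, -1.8, 0, 0, 0]]
[[-0.94, -0.14, -0.54, 0, 0, 0], [-1.82, -0.56, -1.04, 0, 0, 0], [-2.58, -1.23, -1.48, 0, 0, 0], [-3.16, -2.1, -1.81, 0, 0, 0], [-3.52, -3.11, -2.02, 0, 0, 0], [-3.65, -4.2, -2.09, 0, 0, 0], [-3.52, -5.28, -2.02, 0, 0, 0], [-3.16, -6.3, -1.81, 0, 0, 0]]
[[0.58, -0.87, 0.33, 0, 0, 0], [1.33, -1.54, 0.76, 0, 0, 0], [2.21, -1.96, 1.27, 0, 0, 0], [3.15, -2.1, 1.81, 0, 0, 0], [4.1, -1.96, 2.35, 0, 0, 0], [4.98, -1.54, 2.85, 0, 0, 0], [5.73, -0.88, 3.28, 0, 0, 0], [6.31, -0.01, 3.61, 0, 0, 0]]
```

```bash
python3 -m jog '[[0,0,0,0,0,0],[0,0,0,0,0,0],[0,0,0,0,0,0],[0,0,0,0,0,0],[0,0,0,0,0,0],[0,0,0,0,0,0]]' 0 30; python3 -m jog '[[0.36,1.01,0.21,0,0,0],[0.49,2.1,0.28,0,0,0],[0.37,3.19,0.21,0,0,0],[0,4.2,0,0,0,0],[-0.58,5.07,-0.33,0,0,0],[-1.33,5.74,-0.76,0,0,0],[-2.21,6.16,-1.26,0,0,0],[-3.15,6.3,-1.8,0,0,0]]'; python3 - <<'E'
from h import *
H=np.array([.5577,-.195]);a=np.arctan2(.021,.0363)-2*np.pi/3
row((*(H+.042*np.array([np.cos(a),np.sin(a)])),.110),0,.52)
E
```

```text
time_s: 9.2
ee_pos: [0.5045, -0.1742, 0.2678]
eef_rot: [3.14, -0.521, 0.001]
force: [-0.6, 0.1, 2.3]
grip_width: 0.0184
grip_force: 30.0
time_s: 10.0
ee_pos: [0.4673, -0.238, 0.2678]
eef_rot: [3.14, -0.521, 0.0]
force: [1.3, 0.5, 3.7]
grip_width: 0.0181
grip_force: 30.0
10.0 row [0.01, -0.1, 0.15] [0.0018, -0.0014, 0.0003] F [1.3 0.5 3.7] grip 0.0181 30.004013771686004 q [-0.58  0.36  1.82  0.52  0.58  0.61] g [ 0.5572 -0.2383  0.1114]
```

Tracking is within 1–2 mm and the forces are low, so I continue round.

```bash
python3 -m jog '[[-0.94,-0.14,-0.54,0,0,0],[-1.82,-0.56,-1.04,0,0,0],[-2.58,-1.23,-1.48,0,0,0],[-3.16,-2.1,-1.81,0,0,0],[-3.52,-3.11,-2.02,0,0,0],[-3.65,-4.2,-2.09,0,0,0],[-3.52,-5.28,-2.02,0,0,0],[-3.16,-6.3,-1.81,0,0,0]]'; python3 -m jog '[[0.58,-0.87,0.33,0,0,0],[1.33,-1.54,0.76,0,0,0],[2.21,-1.96,1.27,0,0,0],[3.15,-2.1,1.81,0,0,0],[4.1,-1.96,2.35,0,0,0],[4.98,-1.54,2.85,0,0,0],[5.73,-0.88,3.28,0,0,0],[6.31,0,3.61,0,0,0]]'; python3 - <<'E'
from h import *
row((.594,-.174,.110),0,.52)
c=ctrl.camera("wrist");T=ctrl.camera("top");S=ctrl.camera("scene")
print([b for b in blobs(c["img"],(20,100,80),(35,255,255)) if 260<b[0][0]<380])
k=[b for b in blobs(S["img"],(0,130,60),(8,255,255)) if abs(b[0][0]-355)<20 and abs(b[0][1]-243)<15];print(k)
for b in k: print("knob",onz(S,b[0],.044))
a=c["img"];s=S["img"][130:290,270:450];s=cv2.resize(s,(450,400));cv2.imwrite("pics/w5.png",np.hstack([cv2.resize(a[:,160:480],(320,400)),s]))
E
```

```text
time_s: 10.8
ee_pos: [0.432, -0.1734, 0.2678]
eef_rot: [3.138, -0.523, 0.001]
force: [17.9, -12.2, -9.5]
grip_width: 0.0182
grip_force: 30.0
time_s: 11.6
ee_pos: [0.5045, -0.1737, 0.2678]
eef_rot: [3.14, -0.521, 0.002]
force: [-5.9, -3.4, 6.2]
grip_width: 0.0178
grip_force: 30.0
11.6 row [-0.07, 0.03, 0.1] [0.0005, -0.0005, 0.0017] F [-5.9 -3.4  6.2] grip 0.0178 30.001591120962985 q [-0.43  0.37  1.8   0.42  0.53  0.82] g [ 0.5943 -0.1738  0.1113]
[([318.7, 258.9], [301, 243, 36, 33, 923]), ([362.2, 344.7], [357, 311, 10, 64, 351]), ([275.0, 346.2], [272, 312, 7, 63, 256]), ([292.0, 378.6], [288, 373, 9, 12, 87])]
[([357.6, 244.3], [353, 240, 11, 10, 75])]
knob [ 0.47730416 -0.3205247   0.044     ]
```

View pics/w5.png

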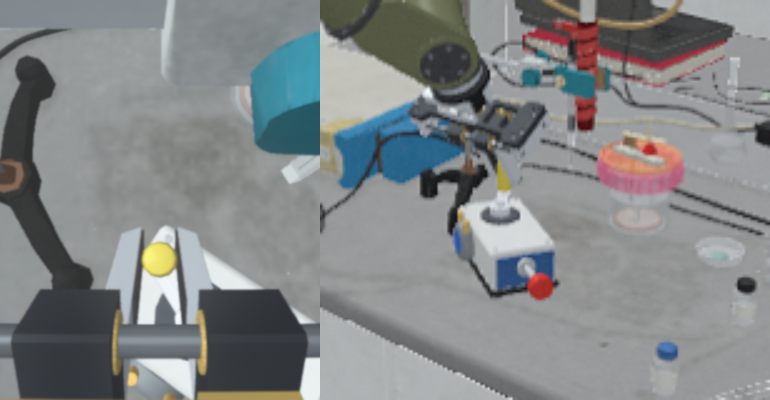

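After one turn the handle is still in the pads at (160, 260), the knob is still out, and everything is quiet. Second turn.

```bash
python3 -m jog '[[0.36,1.01,0.21,0,0,0],[0.49,2.1,0.28,0,0,0],[0.37,3.19,0.21,0,0,0],[0,4.2,0,0,0,0],[-0.58,5.07,-0.33,0,0,0],[-1.33,5.74,-0.76,0,0,0],[-2.21,6.16,-1.26,0,0,0],[-3.15,6.3,-1.8,0,0,0]]'; python3 -m jog '[[-0.94,-0.14,-0.54,0,0,0],[-1.82,-0.56,-1.04,0,0,0],[-2.56,-1.23,-1.47,0,0,0],[-3.1,-2.1,-1.78,0,0,0],[-3.45,-3.11,-1.98,0,0,0],[-3.57,-4.2,-2.04,0,0,0],[-3.45,-5.26,-1.98,0,0,0],[-3.1,-6.25,-1.78,0,0,0]]'; python3 -m jog '[[0.52,-0.92,0.3,0,0,0],[1.27,-1.59,0.73,0,0,0],[2.15,-2.01,1.24,0,0,0],[3.1,-2.15,1.78,0,0,0],[4.05,-2.01,2.32,0,0,0],[4.92,-1.59,2.82,0,0,0],[5.67,-0.93,3.25,0,0,0],[6.25,-0.05,3.58,0,0,0]]'; python3 -m jog '[[0,0,0,0,0,0],[0,0,0,0,0,0],[0,0,0,0,0,0]]'; python3 - <<'E'
from h import *
row((.594,-.174,.110),0,.52)
E
```

```text
time_s: 12.55
ee_pos: [0.4678, -0.2378, 0.2678]
eef_rot: [3.138, -0.522, 0.001]
force: [1.8, -2.8, 3.1]
grip_width: 0.0182
grip_force: 30.0
time_s: 13.35
ee_pos: [0.4323, -0.174, 0.2678]
eef_rot: [3.14, -0.522, 0.001]
force: [9.3, -6.8, -1.1]
grip_width: 0.0182
grip_force: 30.0
time_s: 14.15
ee_pos: [0.5045, -0.1739, 0.2677]
eef_rot: [3.14, -0.52, 0.002]
force: [-4.5, -1.3, 7.1]
grip_width: 0.0183
grip_force: 30.0
time_s: 14.45
ee_pos: [0.5043, -0.1738, 0.2677]
eef_rot: [3.14, -0.521, 0.001]
force: [-0.6, -1.1, 7.5]
grip_width: 0.0179
grip_force: 30.0
14.45 row [-0.05, 0.02, 0.11] [0.0007, -0.0009, 0.0012] F [-0.6 -1.1  7.5] grip 0.0179 30.001818473101594 q [-0.43  0.37  1.8   0.42  0.53  0.82] g [ 0.5941 -0.1739  0.1113]
```

```bash
python3 -m jog '[[0,0,0,0,0,0],[0,0,0,0,0,0],[0,0,0,0,0,0],[0,0,0,0,0,0],[0,0,0,0,0,0],[0,0,-1,0,0,0],[0,0,-3,0,0,0],[0,0,-6,0,0,0]]' 60; python3 -m jog '[[0,0,-3,0,0,0],[0,0,-6,0,0,0],[0,0,-6,0,0,0],[0,0,-6,0,0,0]]' 100; python3 - <<'E'
from h import *
T=ctrl.camera("top");c=ctrl.camera("wrist")
print([b for b in blobs(c["img"],(20,100,80),(35,255,255)) if 260<b[0][0]<380 and b[0][1]<260],proj(c,[(.594,-.174,.127),(.594,-.174,.083)]))
print([b for b in blobs(T["img"],(20,100,80),(35,255,255),8) if abs(b[0][0]-345)<12 and abs(b[0][1]-192)<12])
row((.475,-.319,.2),.985)
E
```

```text
time_s: 15.25
ee_pos: [0.474, -0.174, 0.3198]
eef_rot: [3.141, -0.519, 0.001]
force: [-0.3, -0.8, 1.1]
grip_width: 0.0559
grip_force: 0.0
time_s: 15.65
ee_pos: [0.4444, -0.1741, 0.3723]
eef_rot: [3.139, -0.522, 0.001]
force: [0.3, -0.8, -0.3]
grip_width: 0.0851
grip_force: 0.0
[([318.1, 195.1], [309, 183, 19, 25, 384])] [[321.1279864  190.06019414]
 [320.82662401 201.11481956]]
[([344.6, 192.2], [342, 190, 6, 6, 26])]
15.75 row [3.08, 14.5, 0.7] [0.2563, -0.4765, -0.9615] F [ 0.2  0.1 -0.2] grip 0.0923 0.0 q [-0.48  0.11  1.86  0.35  0.74  0.88] g [ 0.5344 -0.1741  0.2145]
```

The handle is back at its start, within a fraction of a pixel in the top view. Back to the knob.

```bash
python3 -m jog '[[0.4,1.8,0.1,0.032,-0.06,-0.12],[0.8,3.6,0.2,0.064,-0.119,-0.24],[1.2,5.4,0.3,0.096,-0.179,-0.361],[1.5,7.25,0.35,0.128,-0.238,-0.481],[1.9,9.1,0.4,0.16,-0.298,-0.601],[2.3,10.9,0.5,0.192,-0.357,-0.721],[2.7,12.7,0.6,0.224,-0.417,-0.841],[3.08,14.5,0.7,0.256,-0.4765,-0.9615]]' 100; python3 -m jog '[[0,0,0,0,0,0],[0,0,0,0,0,0]]'; python3 - <<'E'
from h import *
row((.475,-.319,.044),.985)
c=ctrl.camera("wrist")
for b in blobs(c["img"],(0,130,60),(8,255,255)):
    if 250<b[0][0]<400 and 100<b[0][1]<320: print(b,onz(c,b[0],.05))
E
```

```text
time_s: 16.55
ee_pos: [0.4754, -0.3199, 0.3798]
eef_rot: [-3.139, 0.002, 0.99]
force: [-0.5, 1.1, 0.2]
grip_width: 0.0939
grip_force: 0.0
time_s: 16.75
ee_pos: [0.4751, -0.3188, 0.3799]
eef_rot: [3.141, -0.002, 0.982]
force: [0.1, -0.1, -0.6]
grip_width: 0.0943
grip_force: 0.0
16.75 row [-0.06, -0.01, 15.55] [0.0003, -0.0019, -0.0033] F [ 0.1 -0.1 -0.6] grip 0.0943 0.0 q [-0.66  0.37  1.49  0.    1.28 -0.07] g [ 0.4754 -0.3185  0.1995]
([319.4, 187.0], [306, 176, 28, 22, 520]) [ 0.47518459 -0.31784675  0.05      ]
```

```bash
python3 -m jog '[[0,0,3,0,0,0],[0,0,6,0,0,0],[0,0,9,0,0,0],[0,0,12,0,0,0],[0,0,14.3,0,0,0],[0,0,15.5,0,0,0],[0,0,15.5,0,0,0]]' 100; python3 -m jog '[[0,0,0,0,0,0],[0,0,0,0,0,0],[0,0,0,0,0,0],[0,0,0,0,0,0],[0,0,0,0,0,0],[0,0,0,0,0,0],[0,0,0,0,0,0],[0,0,0,0,0,0]]' 0 40;python3 -m jog '[[0,0,0,0,0,0],[0,0,0,0,0,0],[0,0,0,0,0,0]]'; python3 -m jog '[[0.3,0,0,0,0,0],[0.6,0,0,0,0,0],[0.9,0,0,0,0,0],[1.2,0,0,0,0,0],[1.5,0,0,0,0,0],[1.7,0,0,0,0,0],[1.7,0,0,0,0,0],[1.7,0,0,0,0,0]]'
```

```text
time_s: 17.5
ee_pos: [0.475, -0.3185, 0.225]
eef_rot: [-3.141, -0.001, 0.984]
force: [0.4, -0.2, 0.6]
grip_width: 0.0941
grip_force: 0.0
time_s: 18.3
ee_pos: [0.4751, -0.3192, 0.2262]
eef_rot: [3.14, -0.0, 0.985]
force: [0.1, 0.0, 0.2]
grip_width: 0.0336
grip_force: 0.0
time_s: 18.6
ee_pos: [0.4752, -0.3192, 0.2262]
eef_rot: [3.14, -0.0, 0.985]
force: [2.3, -2.2, -1.6]
grip_width: 0.0282
grip_force: 40.0
time_s: 19.4
ee_pos: [0.4843, -0.3055, 0.2262]
eef_rot: [3.14, 0.001, 0.985]
force: [-1.6, -8.4, -2.1]
grip_width: 0.0284
grip_force: 40.0
```

Release, rise, and check.

```bash
python3 -m jog '[[0,0,0,0,0,0],[0,0,0,0,0,0],[0,0,0,0,0,0],[0,0,0,0,0,0],[0,0,0,0,0,0],[0,0,0,0,0,0],[0,0,0,0,0,0],[0,0,0,0,0,0]]' 100; python3 -m jog '[[0,0,-3,0,0,0],[0,0,-7,0,0,0],[0,0,-11,0,0,0],[-2,0,-15,0,0,0],[-4,0,-16,0,0,0],[-4,0,-16,0,0,0],[-4,0,-16,0,0,0]]'; python3 - <<'E'
from h import *
c=ctrl.camera("wrist");T=ctrl.camera("top")
for b in blobs(c["img"],(0,130,60),(8,255,255)):
    if 250<b[0][0]<400 and 70<b[0][1]<320: print(b,onz(c,b[0],.05), "start .4834,-.3041")
print([b for b in blobs(T["img"],(20,100,80),(35,255,255),8) if abs(b[0][0]-345)<12 and abs(b[0][1]-192)<12])
cv2.imwrite("pics/w6.png",c["img"])
E
```

```text
time_s: 20.2
ee_pos: [0.4846, -0.305, 0.2262]
eef_rot: [3.14, -0.0, 0.985]
force: [0.4, -0.1, 1.4]
grip_width: 0.0889
grip_force: 0.0
time_s: 20.9
ee_pos: [0.4622, -0.3381, 0.3855]
eef_rot: [3.141, -0.0, 0.984]
force: [0.9, 0.1, -0.5]
grip_width: 0.094
grip_force: 0.0
([319.4, 145.6], [306, 136, 28, 20, 517]) [ 0.48393663 -0.30466333  0.05      ] start .4834,-.3041
[([344.6, 192.2], [342, 190, 6, 6, 26])]
```

View pics/w6.png

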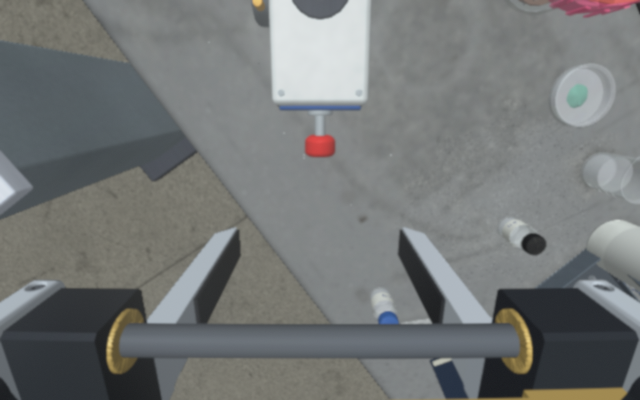

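The knob, at (319, 146), is back within 1 mm of its start; the vials stand untouched and the gripper is clear. Handing in.

```bash
python3 -c "
from station import ctrl
print(ctrl.hand_in())"
```

```text
the job is handed in; nothing more can be done
None
```

The dose was dispensed and the job handed in at about 21 s, with no verdict returned: knob pulled out, crank turned two full turns clockwise with the handle back at its start, knob pushed fully in, and the vials, dropper bottle and timer left alone.

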